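# Size a spare bottle stopper in a sloping slot gauge

### The job

The white stopper standing alone on the round cork mat has to be sized in the sloping three-slot gauge. Hold it square to the gauge and try it gently in the slots one after another, from the narrowest at the bottom of the slope upward, touching it down on every slot that is too narrow without forcing it, until it goes in between the walls. Leave it there, down on the floor of that first slot that takes it, and let go; do not disturb the two stoppers in the tray, the wash bottle or the beaker.

Things in the scene. Friction and masses are not known exactly. Their poses are not given: they have to be found in the camera images.
- plug_a_mid (a point): one of three look-alike white plastic stoppers, 52 mm tall, 50 g: round body 24 mm high (32, 39 or 46 mm across, one of each; the letter does not tell which: try it), foot edge chamfered 2 mm; centred on top a flat upright tongue 26 mm wide (point x), 12 thick (y), 28 high. Point: on the axis, 26 mm above the foot, z up. At the start one stands on the cork mat, two in the tray
- plug_b_mid (a point): the second of the three look-alike stoppers, described under plug_a; point on its axis, 26 mm above the foot, x along the tongue's width, y across its thickness, z up
- plug_c_mid (a point): the third of the three look-alike stoppers, described under plug_a; point on its axis, 26 mm above the foot, x along the tongue's width, y across its thickness, z up
- slot1 (a point): narrowest, lowest slot, 36 mm between its walls. Point: centre of the mouth, level with the wall tops; x up the slope, across the gap; y along the slot (60 mm long, ends open); z out of the slot, 25 degrees from vertical, leaning down-slope. Floor 16 mm below the mouth along z. A stopper goes in along -z, tilted with the gauge
- slot2 (a point): middle slot, 43 mm between its walls, 47.5 mm up the slope from the lowest. Point: centre of the mouth, level with the wall tops; x up the slope, across the gap; y along the slot (60 mm long, ends open); z out of the slot, 25 degrees from vertical, leaning down-slope. Floor 16 mm below the mouth along z. A stopper goes in along -z, tilted with the gauge
- slot3 (a point): widest, highest slot, 50 mm between its walls, 54.5 mm up from the middle one. Point: centre of the mouth, level with the wall tops; x up the slope, across the gap; y along the slot (60 mm long, ends open); z out of the slot, 25 degrees from vertical, leaning down-slope. Floor 16 mm below the mouth along z. A stopper goes in along -z, tilted with the gauge
- gauge: gauge of bare metal (dark steel plate, bright aluminium walls) fixed on an aluminium stand, rising at 25 degrees roughly from the robot's left to its right; 161 mm long up the slope, 60 mm wide; four walls 8 mm thick, 16 mm high, with three slots between them. Origin: centre of its underside, 44 mm above the bench; x up the slope, z square to it. Pressing a stopper on it with over 45 N is forcing
- mat: round cork mat, 90 mm in diameter and 5 mm thick, fixed; origin at the centre of its underside on the bench. The stopper to be sized stands on it, alone.
- tray: low blue plastic tray, 150 x 100 mm, walls 18 mm high, floor 5 mm thick, fixed; origin at the centre of its underside. It holds the two other stoppers, which are to be left alone.
- wash_bottle: white plastic wash bottle, 72 mm in diameter, about 190 mm high with its bent spout; stands loose at the back. Origin at the centre of its underside.
- beaker: glass beaker, 68 mm in diameter, 90 mm high, loose at the back. Origin at the centre of its underside.
Mind the look-alikes: they are no part of the job. What is shaped like the part that bears plug_b_mid but orange or red is not meant.

How it is judged:
By the outcome, as a careful person would: the job done as asked, in the order asked, and still so for the second after the job is handed in, with the robot touching nothing.
It also fails if it takes over 51 s, if anything falls off the work surface, if the arm or the gripper's body presses on something with over 40 N, if the wrist force passes 120 N, or if a joint passes its speed limit or range.

### The arm

A 7-joint arm with a two-finger parallel gripper is mounted at the origin on the work surface. World frame = base frame: x ahead of the robot, y to its left, z up, the work surface at z = 0. Lengths are in m, angles in rad, forces in N, time in s.
With the tool pointing down it reaches from about 0.425 to 0.95 m from the base axis. Payload 4.7 kg.
Tool frame: the origin (TCP) lies midway between the tips of the shut fingers; the grasp point (between the pads) lies grasp_offset behind it (grasp_offset is the distance from the TCP to the grasp point, in m); z points along the fingers, y is the line along which they close (so a half turn about z gives the same grasp; the last joint's range is limited). The gripper opens to 87 mm and grips with 3 to 60 N. Pads are 19 mm wide; open, the fingers measure 117 mm over their backs; the gripper's body (75 mm by 190 mm) begins 51 mm behind the grasp point.
Start: joints at [-1.247, 0.469, -0.049, 1.532, 0.024, 1.141, -0.082], TCP at [0.233, 0.633, 0.223] pointing down, gripper open.
Joint ranges: [-2.59, 2.59], [-0.33, 1.99], [-1.39, 1.29], [0.1, 2.45], [-1.04, 4.18], [0.21, 1.99], [-2.66, 2.66]. Speed limits (rad/s): [2.57, 2.57, 3.14, 3.14, 3.14, 3.14, 3.14].

### API

Orientations are given as a unit quaternion [x, y, z, w].
In Python, from bench import read_state, grab_frame, get_calibration, sign_off, boxes_of, trace, grasp_offset gives the robot as it stands.
- The arm moves only by the shell command python3 -m crank 'ROWS' [FORCE]. ROWS is a JSON object of lists of equal length, an entry for each row: "fingers": the finger opening in cm, from 0 to 8.7; "translation": the shift along the tool's x, y, z in cm, a list of three; "dr": the turn, a rotation vector about the tool's x, y, z in rad, a list of three. A call has 1 to 8 rows; each row shifts and turns the commanded pose from where the row before left it, along the tool's axes as they then stand; what a row does not reach is not made up. A row lasts 1/8 s, in which the tool goes at most 62.5 mm and 10.7 degrees, less where a joint would pass 70% of its speed; a pose out of reach is approached as far as the arm can. A call with a gripper value outside its range is refused whole. The fingers move at their own pace and stop on an object; FORCE is the grip in N (left out, the last holds). Time passes only in rows, so rows that do not move let the fingers close. It gives the time, the measured TCP pose, the force, the opening and the grip force at its end, in the units of the state.
- read_state(): the state, without advancing time (a new reading comes with each control period).
- grab_frame(name): name is "side" or "top"; returns the picture (400x640x3 uint8, blue, green, red); there is no depth.
- get_calibration(name): a dict with "camera_matrix" (3x3 intrinsics, pixels), "R" (3x3) and "t" (3): a world point X has camera coordinates R X + t. Camera axes: x right, y down, z forward; pixel columns grow to the right and rows downward; lengths in m; the calibration is good to about 2 mm. A picture is of the moment at which its call begins. get_calibration takes no time and is no camera call.
- sign_off(): hands the job in; it is judged then, once.
Trained networks look in the newest picture that a camera, given by its name, has taken for a name from the list of things; names that differ only in an ending like _2 or _b are one class to them, and where a whole thing is asked for, a point or a joint stands for the part that bears it (a point fixed in the world has none). Each returns a list of dicts, best first, with "confidence" (0 to 1); they miss things now and then, are a little off and sometimes report something else, mostly with a low value. They report only what shows in the picture. A call takes as long as a camera call. They do not tell look-alikes from the thing itself.
- boxes_of(camera, name): "extent" ([centre column, centre row, width, height] in pixels, round what is visible of it).
- trace(camera, name): "pixels" (400x640 bool, what is visible of it) and "extent" ([centre column, centre row, width, height] in pixels, round what is visible of it).
The state is a dict: "clock": time; "q": joint angles; "joint_velocities": joint speeds; "joint_torque": joint torques, N m; "position": TCP position; "orientation": TCP orientation; "force": force on the tool from outside, world axes, zero at the start; "ft_torque": the same for the moment, N m; "width": finger opening in m; "gripper_force": force on a finger pad.
Only numpy, scipy, OpenCV 4.12 (cv2) and the standard library are available. Lean on these libraries where they do the work, as an engineer would, in place of code of your own. Each camera call takes 0.05 s, during which the arm holds its last target. There are 200 camera calls.

## Working session

There is one attempt and no reset: what is moved stays moved. The work goes in short steps, Python scripts to look and compute and a shell command to move; the robot and the scene stay as the last step left them, time stands still between calls to the robot, and variables do not carry over. Pictures are saved under pics/ and viewed, at most 10 in all, crops included, and the job is handed in when it is done.

```bash
mkdir -p pics; ls; python3 - <<'E'
from bench import *
import cv2, numpy as np
print(read_state()); print(grasp_offset)
ims=[]
for c in("side","top"):
    im=grab_frame(c); cv2.imwrite(f"pics/{c}0.png",im)
    k=get_calibration(c); print(c,np.round(k["camera_matrix"],1).tolist(),np.round(k["R"],4).tolist(),np.round(k["t"],4).tolist())
    for n in("plug_a_mid","gauge","mat","slot1","slot2","slot3","tray","wash_bottle","beaker"):
        try: print(c,n,[(np.round(d["extent"],1).tolist(),round(d["confidence"],2)) for d in boxes_of(c,n)])
        except Exception as e: print(n,e)
E
```

```text
pics
{'clock': 0.0, 'q': array([-1.24691102,  0.46945223, -0.04857411,  1.5336729 ,  0.02408427,
        1.14099171, -0.08226497]), 'joint_velocities': array([-0.00047117, -0.00037143, -0.00105458,  0.00020087, -0.00134239,
       -0.0014459 ,  0.00101509]), 'joint_torque': array([-9.08794864e-04, -5.07983637e+01, -8.07371247e-02, -2.36150193e+01,
       -6.11863006e-02,  3.80496634e-02,  1.91981831e-04]), 'position': array([0.23301518, 0.63287715, 0.22150099]), 'orientation': array([ 1.75459071e-01,  9.84486249e-01, -9.59796693e-04, -1.37832224e-04]), 'force': array([0.55523766, 0.58177238, 0.54251745]), 'ft_torque': array([-0.01270228,  0.02533952, -0.0193684 ]), 'gripper_force': 0.0, 'width': 0.08718299203905373}
0.0187
side [[379.1, 0.0, 324.3], [0.0, 379.1, 200.2], [0.0, 0.0, 1.0]] [[0.8729, -0.4879, -0.0015], [-0.3774, -0.6732, -0.6359], [0.3093, 0.5556, -0.7717]] [-0.4959, 0.2474, 0.9085]
side plug_a_mid [([255.9, 150.1, 10.4, 22.2], 0.49)]
side gauge [([330.5, 209.7, 53.3, 26.7], 0.67)]
side mat [([360.2, 309.9, 37.1, 35.3], 0.63)]
side slot1 [([330.5, 206.5, 60.2, 28.4], 0.8
[... 185 characters left out ...]
2.2], 0.95), ([328.4, 207.1, 55.8, 30.5], 0.41)]
side beaker [([317.8, 127.8, 18.5, 41.0], 0.97)]
top [[398.0, 0.0, 321.4], [0.0, 398.0, 200.4], [0.0, 0.0, 1.0]] [[0.028, -0.9995, 0.015], [-0.999, -0.0285, -0.0357], [0.0361, -0.014, -0.9992]] [-0.0258, 0.5346, 0.9811]
top plug_a_mid [([185.3, 217.4, 18.4, 12.4], 0.65)]
top gauge [([329.6, 186.8, 32.2, 66.4], 0.63)]
top mat [([437.7, 218.6, 36.6, 38.2], 0.74)]
top slot1 [([331.0, 187.0, 33.0, 69.6], 0.93)]
top slot2 [([331.0, 187.0, 33.0, 69.6], 0.93)]
top slot3 [([331.0, 187.0, 33.0, 69.6], 0.93)]
top tray [([191.7, 230.8, 48.3, 62.1], 0.94)]
top wash_bottle [([449.1, 139.5, 41.6, 40.6], 0.64)]
top beaker [([203.4, 128.2, 32.9, 32.6], 0.87)]
```

```bash
python3 - <<'E'
import cv2, numpy as np
t=cv2.imread("pics/top0.png"); s=cv2.imread("pics/side0.png")
a=cv2.resize(t[90:290,140:500],(720,400),interpolation=cv2.INTER_CUBIC)
cv2.imwrite("pics/topA.png",a)
cv2.imwrite("pics/sideA.png",cv2.resize(s[100:350,220:480],(728,600*250*728//(600*260)),interpolation=cv2.INTER_CUBIC)[:600] if 0 else cv2.resize(s[100:350,220:480],(620,596),interpolation=cv2.INTER_CUBIC))
E
```

```text
(no output)
```

View pics/topA.png

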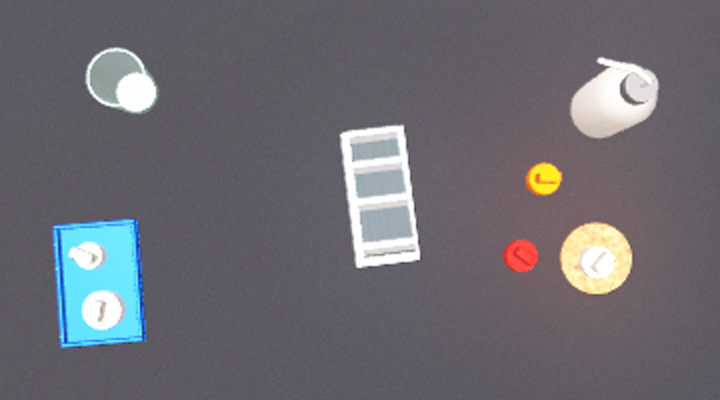

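View pics/sideA.png

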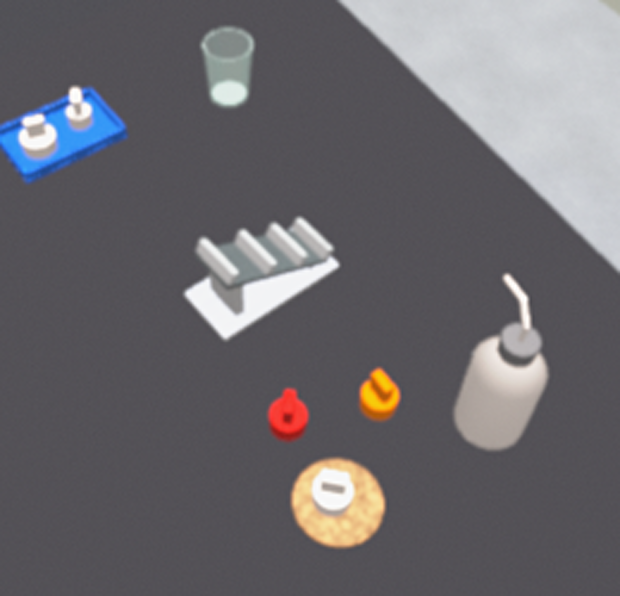

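The top view shows five stopper shapes near the work: white on the cork mat (full picture about 438,220), red (400,218) and orange (411,179) loose beside it, and two white ones in the blue tray (184,217 and 191,245). The one meant is the white one on the mat, since only it stands alone on cork. The gauge's narrow slot is at the far end (top) and its wide one nearest the robot. I'll confirm the stopper in an enlarged crop and fit the gauge pose.

```bash
cat > h.py <<'E'
import cv2, numpy as np
from bench import *
C={c:get_calibration(c) for c in("side","top")}
def proj(c,X):
    k=C[c]; p=(np.atleast_2d(X)@np.array(k["R"]).T+k["t"])@np.array(k["camera_matrix"]).T
    return p[:,:2]/p[:,2:]
def ray(c,uv,z):
    k=C[c]; R=np.array(k["R"]); o=-R.T@np.array(k["t"]); d=R.T@np.linalg.solve(k["camera_matrix"],[*uv,1])
    return o+d*(z-o[2])/d[2]
T=np.deg2rad(25)
def gR(yaw):  # yaw: heading of up-slope direction
    c,s=np.cos(yaw),np.sin(yaw)
    x=np.array([c*np.cos(T),s*np.cos(T),np.sin(T)]); y=np.array([-s,c,0]); return np.stack([x,y,np.cross(x,y)],1)
def box(x0,x1,y0,y1,z0,z1): return np.array([[x,y,z] for x in(x0,x1) for y in(y0,y1) for z in(z0,z1)])
W=[(-.0805,-.0725),(-.0365,-.0285),(.0145,.0225),(.0725,.0805)]
SL=[-.0545,-.007,.0475]
E
cat > fit.py <<'E'
from h import *
from scipy.optimize import minimize
S=8
ims={c:cv2.cvtColor(cv2.imread(f"pics/{c}0.png"),cv2.COLOR_BGR2GRAY).astype(float) for c in C}
def render(c,p,off,u0,v0,w,h):
    R=gR(p[2]); o=np.array([p[0],p[1],.044]); t=p[3]
    def hull(b): return cv2.convexHull(np.round(((proj(c,o+b@R.T)+off-[u0,v0]+.5)*S-.5)*16).astype(np.int32))
    m=np.zeros((h*S,w*S),np.float32)
    full=box(-.0805,.0805,-.03,.03,0,t); walls=[box(a,b,-.03,.03,t,t+.016) for a,b in W]
    reg=np.zeros((h*S,w*S),np.uint8)
    cv2.fillConvexPoly(m,hull(full),0.45,shift=4)
    order=sorted(walls,key=lambda b:-np.linalg.norm((o+b.mean(0)@R.T)+np.array(C[c]["R"]).T@C[c]["t"]))
    for b in order:
        cv2.fillConvexPoly(m,hull(b),.8,shift=4)
        top=b[b[:,2]>b[:,2].mean()]; cv2.fillConvexPoly(m,hull(top),1.,shift=4)
    return cv2.resize(m,(w,h),interpolation=cv2.INTER_AREA)
win={"top":(300,140,62,94),"side":(288,182,76,46)}
def score(c,p,off=(0,0)):
    u0,v0,w,h=win[c]; m=render(c,p,np.array(off),u0,v0,w,h); im=ims[c][v0:v0+h,u0:u0+w]
    return np.corrcoef(m.ravel(),im.ravel())[0,1]
g=ray("top",(331,187),.06); print("init",g)
p0=[g[0],g[1],np.pi+.09,.008]
def run(cs,p0,free):
    best=None
    for yaw in (np.pi+.1,np.pi-.1,np.pi):
        q0=np.array(p0,float); q0[2]=yaw
        f=lambda v:-sum(score(c,[*(v*[.01,.01,.05,.002]+q0)][:3]+[q0[3]+(v[3]*.002 if free else 0)]) for c in cs)
        r=minimize(f,np.zeros(4),method="Nelder-Mead",options=dict(initial_simplex=np.vstack([np.zeros(4),np.eye(4)]),maxiter=300))
        if best is None or r.fun<best[0]: best=(r.fun,q0+r.x*[.01,.01,.05,.002])
    return best
if __name__=="__main__":
    for cs in (["top"],["side"],["top","side"]):
        b=run(cs,p0,True); print(cs,np.round(b[0],3),np.round(b[1],4),[round(score(c,b[1]),3) for c in C])
    p=b[1]; R=gR(p[2])
    vis=[]
    for c,sz in(("top",6),("side",6)):
        u0,v0,w,h=win[c]; im=cv2.resize(cv2.imread(f"pics/{c}0.png")[v0:v0+h,u0:u0+w],None,fx=sz,fy=sz,interpolation=cv2.INTER_CUBIC)
        for a,bb in W:
            q=np.array([[a,-.03],[bb,-.03],[bb,.03],[a,.03]]); X=np.c_[q,np.full(4,p[3]+.016)]
            uv=((proj(c,[p[0],p[1],.044]+X@R.T)-[u0,v0]+.5)*sz).astype(np.int32); cv2.polylines(im,[uv],True,(0,0,255),1)
        vis.append(im)
    for c,(u,v) in (("top",(438,219)),("side",(360,308))):
        vis.append(cv2.resize(cv2.imread(f"pics/{c}0.png")[v-20:v+20,u-20:u+20],(300,300),interpolation=cv2.INTER_CUBIC))
    cv=np.zeros((600,800,3),np.uint8)
    cv[:564,:372]=vis[0]; v=cv2.resize(vis[1],(420,254)); cv[:254,376:796]=v
    cv[280:490,376:586]=cv2.resize(vis[2],(210,210)); cv[280:490,588:798]=cv2.resize(vis[3],(210,210))
    cv2.imwrite("pics/fit.png",cv)
E
python3 fit.py
```

```text
init [ 0.56576077 -0.03187178  0.06      ]
['top'] -0.772 [ 0.5557 -0.0226  3.2925  0.0269] [np.float64(0.275), np.float64(0.772)]
['side'] -0.761 [ 0.537  -0.058   3.3056  0.0499] [np.float64(0.761), np.float64(0.251)]
['top', 'side'] -1.309 [ 0.5588 -0.0368  3.2643  0.0223] [np.float64(0.586), np.float64(0.723)]
```

View pics/fit.png

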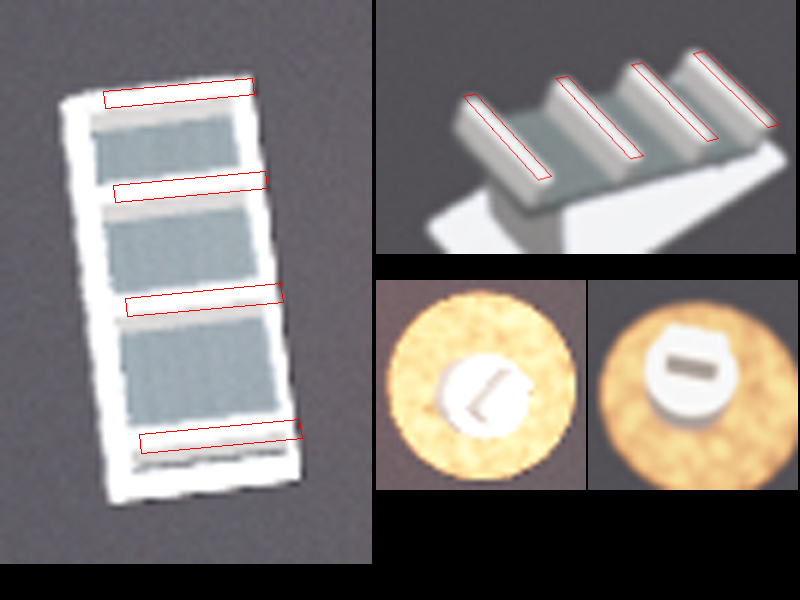

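The crop confirms the white stopper on cork; its tongue in the top crop runs along a diagonal "/". The gauge fit is thrown off by the stand's white base, so I'll model the base as well and refit.

```bash
cat > fit2.py <<'E'
from h import *
from scipy.optimize import minimize
S=6
ims={c:cv2.cvtColor(cv2.imread(f"pics/{c}0.png"),cv2.COLOR_BGR2GRAY).astype(float) for c in C}
win={"top":(300,140,62,94),"side":(286,180,80,58)}
def masks(c,p):
    # p: x y yaw t | base cx, half len, half width, height
    u0,v0,w,h=win[c]; R=gR(p[2]); o=np.array([p[0],p[1],.044]); t=p[3]
    hz=np.array([[np.cos(p[2]),-np.sin(p[2]),0],[np.sin(p[2]),np.cos(p[2]),0],[0,0,1]])
    def hull(X): return cv2.convexHull(np.round(((proj(c,X)-[u0,v0]+.5)*S-.5)*16).astype(np.int32))
    L=np.zeros((h*S,w*S),np.uint8)
    G=lambda b:o+b@R.T
    B=lambda b:[p[0],p[1],0]+b@hz.T
    cv2.fillConvexPoly(L,hull(B(box(p[4]-p[5],p[4]+p[5],-p[6],p[6],0,p[7]))),1,shift=4)
    cv2.fillConvexPoly(L,hull(B(box(.045,.07,-.02,.02,0,.06))),6,shift=4) if c=="side" else 0
    cv2.fillConvexPoly(L,hull(G(box(-.0805,.0805,-.03,.03,0,t))),2,shift=4)
    cam=-np.array(C[c]["R"]).T@C[c]["t"]
    ws=[box(a,b,-.03,.03,t,t+.016) for a,b in W]
    for b in sorted(ws,key=lambda b:-np.linalg.norm(G(b).mean(0)-cam)):
        cv2.fillConvexPoly(L,hull(G(b)),5,shift=4)
        cv2.fillConvexPoly(L,hull(G(b[b[:,0]>b[:,0].mean()])),4,shift=4) if c=="top" else 0
        cv2.fillConvexPoly(L,hull(G(b[b[:,2]>b[:,2].mean()])),3,shift=4)
    return np.stack([cv2.resize((L==i).astype(np.float32),(w,h),interpolation=cv2.INTER_AREA).ravel() for i in range(7)],1)
def res(c,p):
    u0,v0,w,h=win[c]; M=masks(c,p); y=np.minimum(ims[c][v0:v0+h,u0:u0+w].ravel(),250)
    a=np.linalg.lstsq(M,y,rcond=None)[0]; return np.mean((M@a-y)**2)/y.var()
sc=np.array([.005,.005,.03,.002,.005,.005,.005,.003])
def run(cs,q0):
    f=lambda v:sum(res(c,q0+v*sc) for c in cs)+1e-4*np.sum(v**2)
    r=minimize(f,np.zeros(8),method="Powell",options=dict(maxiter=12)); r=minimize(f,r.x,method="Nelder-Mead",options=dict(maxiter=500))
    return r.fun,q0+r.x*sc
q0=np.array([.562,-.031,np.pi+.1,.008,0,.083,.038,.006])
for cs in (["top"],["side"],["top","side"]):
    f,p=run(cs,q0); print(cs,round(f,4),np.round(p,4).tolist())
    for s in SL: print("   mouth",np.round([p[0],p[1],.044]+gR(p[2])@[s,0,p[3]+.016],4))
np.save("g.npy",p)
# stopper: white mask
vis=[]
for c,sz in(("top",6),("side",5)):
    u0,v0,w,h=win[c]; im=cv2.resize(cv2.imread(f"pics/{c}0.png")[v0:v0+h,u0:u0+w],None,fx=sz,fy=sz,interpolation=cv2.INTER_CUBIC)
    for a,bb in W:
        X=np.array([[a,-.03,p[3]+.016],[bb,-.03,p[3]+.016],[bb,.03,p[3]+.016],[a,.03,p[3]+.016]])
        cv2.polylines(im,[((proj(c,[p[0],p[1],.044]+X@gR(p[2]).T)-[u0,v0]+.5)*sz).astype(np.int32)],True,(0,0,255),1)
    vis.append(im)
cv=np.zeros((600,800,3),np.uint8); cv[:564,:372]=vis[0]; cv[:290,376:776]=vis[1]
t=cv2.imread("pics/top0.png")[207:231,426:450]; cv[294:594,376:676]=cv2.resize(t,(300,300),interpolation=cv2.INTER_CUBIC)
cv2.imwrite("pics/fit2.png",cv)
for n in("mat",): print("mat",ray("top",(437.7,218.6),.005))
E
python3 fit2.py
```

```text
['top'] 0.0151 [0.5677, -0.0301, 3.2921, 0.0066, 0.0003, 0.0844, 0.0398, 0.0114]
   mouth [ 0.626  -0.0213  0.0415]
   mouth [ 0.5834 -0.0278  0.0616]
   mouth [ 0.5346 -0.0352  0.0846]
['side'] 0.0583 [0.5702, -0.0262, 3.2932, 0.0074, -0.0002, 0.0839, 0.0387, 0.0102]
   mouth [ 0.6288 -0.0173  0.0422]
   mouth [ 0.5862 -0.0238  0.0622]
   mouth [ 0.5374 -0.0312  0.0853]
['top', 'side'] 0.1707 [0.5676, -0.0296, 3.2919, 0.0101, 0.0001, 0.0839, 0.0392, 0.0165]
   mouth [ 0.6273 -0.0205  0.0447]
   mouth [ 0.5848 -0.027   0.0647]
   mouth [ 0.5359 -0.0344  0.0878]
mat [ 0.49803971 -0.30373786  0.005     ]
```

View pics/fit2.png

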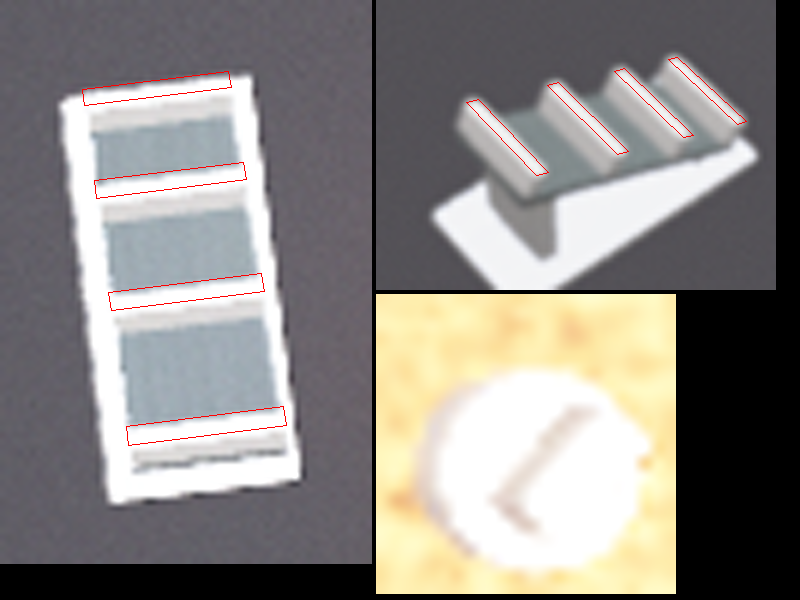

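```bash
cat > plug.py <<'E'
from h import *
from scipy.optimize import minimize
S=8
def cyl(r0,z0,r1,z1,n=48):
    a=np.linspace(0,2*np.pi,n,endpoint=False); e=np.c_[np.cos(a),np.sin(a),0*a]
    return np.vstack([e*r0+[0,0,z0],e*r1+[0,0,z1]])
def masks(c,o,R,r,win):
    u0,v0,w,h=win; L=np.zeros((h*S,w*S),np.uint8); G=lambda b:o+b@R.T   # o=foot centre
    def fill(b,i): cv2.fillConvexPoly(L,cv2.convexHull(np.round(((proj(c,G(b))-[u0,v0]+.5)*S-.5)*16).astype(np.int32)),i,shift=4)
    fill(np.vstack([cyl(r-.002,0,r,.002),cyl(r,.002,r,.024)]),1); fill(cyl(r,.0239,r,.024),2)
    cam=R.T@(-np.array(C[c]["R"]).T@C[c]["t"]-o); b=box(-.013,.013,-.006,.006,.024,.052)
    fill(b[b[:,0]*cam[0]>0],3); fill(b[b[:,1]*cam[1]>0],4); fill(b[b[:,2]>.04],5)
    return np.stack([cv2.resize((L==i).astype(np.float32),(w,h),interpolation=cv2.INTER_AREA).ravel() for i in range(6)],1)
def res(c,o,R,r,im,win):
    u0,v0,w,h=win; M=masks(c,o,R,r,win); y=im[v0:v0+h,u0:u0+w].reshape(-1,3).astype(float)
    a=np.linalg.lstsq(M.T@M+1e-3*np.eye(6),M.T@y,rcond=None)[0]; return np.mean((M@a-y)**2)/y.var()
def fitplug(c,im,x,y,z,yaw,win,rs=(.016,.0195,.023)):
    out=[]
    for r in rs:
        for dy in(-.2,0,.2):
            def f(v): a=yaw+dy+v[2]*.1; Rz=np.array([[np.cos(a),-np.sin(a),0],[np.sin(a),np.cos(a),0],[0,0,1]]); return res(c,np.array([x+v[0]*.004,y+v[1]*.004,z]),Rz,r,im,win)
            q=minimize(f,[0,0,0],method="Nelder-Mead",options=dict(initial_simplex=[[0,0,0],[1,0,0],[0,1,0],[0,0,1]])); out.append((round(q.fun,4),r,*np.round([x+q.x[0]*.004,y+q.x[1]*.004,yaw+dy+q.x[2]*.1],4)))
    return sorted(out)
if __name__=="__main__":
    for c,win in(("top",(426,207,25,26)),("side",(350,296,24,26))):
        im=cv2.imread(f"pics/{c}0.png"); x=.494; y=-.303
        print(c,*[tuple(map(float,k)) for k in fitplug(c,im,x,y,.005,-.77,win)[:4]],sep="\n  ")
    print("mat",ray("top",(437.7,218.6),.005),ray("side",(360.2,309.9),.005))
    for n,u,cc in(("red",(400,218),"top"),("orange",(411,179.5),"top")): print(n,ray(cc,u,.024))
E
python3 plug.py
cat > go.py <<'E'
# go.py: rows needed to bring the TCP from where it is to a target: tool-axis dr total and translation total (after the turn)
import sys,numpy as np
from bench import read_state
from scipy.spatial.transform import Rotation as Ro
def plan(target,R,verbose=True):
    s=read_state(); A=Ro.from_quat(s["orientation"]); B=Ro.from_matrix(R)
    rv=(A.inv()*B).as_rotvec(); d=np.array(target)-s["position"]
    print("dr",rv.round(4),"deg",round(np.degrees(np.linalg.norm(rv)),1),"| cm old axes",(A.inv().apply(d)*100).round(2),"| cm new axes",(B.inv().apply(d)*100).round(2),"dist",round(np.linalg.norm(d),4),"t",s["clock"])
def down(h):  # tool down, closing axis y at heading h
    y=np.array([np.cos(h),np.sin(h),0]); z=np.array([0,0,-1.]); return np.stack([np.cross(y,z),y,z],1)
E
python3 - <<'E'
from go import *
for h in(.8,): plan([.5,.15,.22],down(h))
E
```

```text
top
  (0.0749, 0.0195, 0.4929, -0.2993, -0.6933)
  (0.0751, 0.0195, 0.4931, -0.2994, -0.7278)
  (0.0762, 0.0195, 0.4933, -0.2992, -0.685)
  (0.1605, 0.023, 0.493, -0.2987, -0.7233)
side
  (0.1259, 0.0195, 0.4948, -0.2958, -0.6823)
  (0.126, 0.0195, 0.4948, -0.2958, -0.7053)
  (0.1262, 0.0195, 0.4949, -0.2959, -0.7539)
  (0.1955, 0.023, 0.4953, -0.2942, -0.6747)
mat [ 0.49803971 -0.30373786  0.005     ] [ 0.49742117 -0.29958618  0.005     ]
red [ 0.49694644 -0.20483485  0.024     ]
orange [ 0.59256488 -0.23005703  0.024     ]
dr [ 1.00e-04 -1.00e-04  4.18e-01] deg 24.0 | cm old axes [-41.74 -36.15   0.25] | cm new axes [-52.82 -16.09   0.26] dist 0.5522 t 1.0
```

The stopper fits at 39 mm across, at about (0.494, -0.2975), tongue heading -0.71. Both cameras agree on its position relative to the gauge. Moving now.

```bash
python3 -m crank '{"fingers":[5,5,5,5,5,5,5,5],"translation":[[0,0,0],[0,0,0],[-5.75,-2.13,0],[-5.75,-2.13,0],[-5.75,-2.13,0],[-5.75,-2.13,0],[-5.75,-2.13,0],[-5.75,-2.13,0]],"dr":[[0,0,0.179],[0,0,0.179],[0,0,0],[0,0,0],[0,0,0],[0,0,0],[0,0,0],[0,0,0]]}' 25
python3 -m crank '{"fingers":[5,5,5,5,5,5,5,5],"translation":[[-5.75,-2.13,0],[-5.75,-2.13,0],[-5.75,-2.13,0],[-3.6,-4.3,0],[-3.6,-4.3,0],[-3.6,-4.3,0],[-3.6,-4.3,0],[-3.6,-4.3,0]],"dr":[[0,0,0],[0,0,0],[0,0,0],[0,0,0],[0,0,0],[0,0,0],[0,0,0],[0,0,0]]}'
python3 - <<'E'
from go import *
plan([.4938,-.2975,.12],down(.86))
E
```

```text
clock: 2.0
position: [0.4122, 0.3098, 0.223]
orientation: [0.348, 0.938, 0.001, 0.0]
force: [1.3, 0.4, 0.3]
width: 0.0499
gripper_force: 0.0
clock: 3.0
position: [0.4964, -0.1315, 0.2229]
orientation: [0.348, 0.938, 0.0, 0.001]
force: [1.5, -0.2, -0.3]
width: 0.0498
gripper_force: 0.0
dr [0.001  0.0007 0.0003] deg 0.1 | cm old axes [-10.62 -12.76  10.29] | cm new axes [-10.63 -12.75  10.29] dist 0.1953 t 3.0
```

```bash
python3 -m crank '{"fingers":[5,5,5,5,5,5],"translation":[[-3.54,-4.25,0],[-3.54,-4.25,2],[-3.55,-4.25,3],[0,0,5.3],[0,0,0],[0,0,0]],"dr":[[0,0,0],[0,0,0],[0,0,0],[0,0,0],[0,0,0],[0,0,0]]}'
python3 - <<'E'
from h import *
from go import *
plan([.4938,-.2975,.031],down(.86))
v=[]
for c,(u,w) in(("top",(438,205)),("side",(360,290))):
    im=grab_frame(c); cv2.imwrite(f"pics/{c}1.png",im); v.append(cv2.resize(im[w-40:w+40,u-40:u+40],(400,400),interpolation=cv2.INTER_CUBIC))
cv2.imwrite("pics/near.png",np.hstack(v))
E
```

```text
clock: 3.75
position: [0.495, -0.2952, 0.1212]
orientation: [0.347, 0.938, 0.0, 0.001]
force: [0.0, -0.1, 0.1]
width: 0.0502
gripper_force: 0.0
dr [0.0009 0.0017 0.0013] deg 0.1 | cm old axes [-0.04 -0.26  9.02] | cm new axes [-0.06 -0.26  9.02] dist 0.0902 t 3.75
```

View pics/near.png

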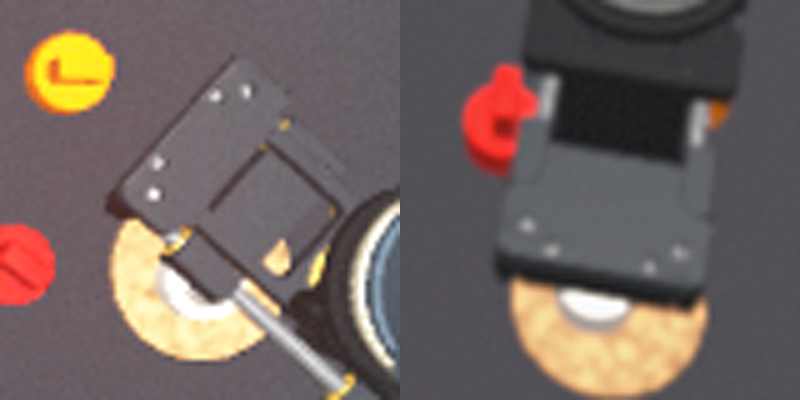

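The gripper hangs over the mat, clear of the red (about 20,265 left crop) and orange stoppers. Descending with a small correction, then closing.

```bash
python3 -m crank '{"fingers":[5,5,5,5,5,5],"translation":[[0,-0.26,3],[0,0,2.5],[0,0,2],[0,0,1],[0,0,0.5],[0,0,0]],"dr":[[0,0,0],[0,0,0],[0,0,0],[0,0,0],[0,0,0],[0,0,0]]}'
python3 -m crank '{"fingers":[1,0.5,0.5,0.5,0.5,0.5],"translation":[[0,0,0],[0,0,0],[0,0,0],[0,0,0],[0,0,0],[0,0,0]],"dr":[[0,0,0],[0,0,0],[0,0,0],[0,0,0],[0,0,0],[0,0,0]]}' 30
```

```text
clock: 4.6
position: [0.4927, -0.2974, 0.0304]
orientation: [0.348, 0.938, 0.0, 0.001]
force: [0.3, -0.0, 0.2]
width: 0.0499
gripper_force: 0.0
clock: 5.35
position: [0.4921, -0.2974, 0.0297]
orientation: [0.348, 0.938, 0.0, -0.0]
force: [-0.1, -0.3, 0.2]
width: 0.0115
gripper_force: 30.0
```

```bash
python3 -m crank '{"fingers":[0.5,0.5,0.5,0.5,0.5,0.5],"translation":[[0,0,-0.5],[0,0,-2],[0,0,-5],[0,0,-5],[0,0,-2],[0,0,0]],"dr":[[0,0,0],[0,0,0],[0,0,0],[0,0,0],[0,0,0],[0,0,0]]}'
cat >> go.py <<'E'
from h import gR,SL,T
G0=np.array([(.5677+.5702)/2,(-.0301-.0262)/2,.044]); YAW=3.2925; TH=.007
def gt(): # tool rotation at the gauge
    g=gR(YAW); y=-g[:,1]; z=-g[:,2]; return np.stack([np.cross(y,z),y,z],1)
def foot(slot,h,off=(0,0)):  # foot centre at height h above the wall tops of a slot
    return G0+gR(YAW)@np.array([SL[slot-1]+off[0],off[1],TH+.016+h])
def tcp(f,tip=.0255): return f+gR(YAW)[:,2]*tip
E
python3 - <<'E'
from go import *
plan(tcp(foot(1,.1)),gt()); print(tcp(foot(1,.1)),tcp(foot(1,0)))
E
```

```text
clock: 6.1
position: [0.493, -0.2979, 0.1766]
orientation: [0.348, 0.938, 0.0, 0.002]
force: [0.1, 0.9, -0.8]
width: 0.0118
gripper_force: 30.0
dr [ 0.1877  0.4129 -0.8477] deg 55.1 | cm old axes [ 4.55 33.91  2.13] | cm new axes [-21.53  25.53  -7.72] dist 0.3428 t 6.1
[ 0.67982798 -0.01128952  0.15555401] [ 0.63804646 -0.01764296  0.06492323]
```

```bash
python3 -m crank '{"fingers":[0.5,0.5,0.5,0.5,0.5,0.5,0.5,0.5],"translation":[[0,0,0],[0,0,0],[0,0,0],[0,0,0],[0,0,0],[0,0,0],[-2,2.4,-0.7],[-3.5,4,-1.2]],"dr":[[0.0313,0.0688,-0.1413],[0.0313,0.0688,-0.1413],[0.0313,0.0688,-0.1413],[0.0313,0.0688,-0.1413],[0.0313,0.0688,-0.1413],[0.0313,0.0688,-0.1413],[0,0,0],[0,0,0]]}'
python3 - <<'E'
from go import *
plan(tcp(foot(1,.1)),gt()); print(read_state()["q"].round(2))
E
```

```text
clock: 7.1
position: [0.5383, -0.2264, 0.167]
orientation: [-0.071, 0.973, -0.015, -0.219]
force: [0.7, 0.8, -0.8]
width: 0.0117
gripper_force: 30.0
dr [ 0.0034 -0.0067 -0.0035] deg 0.5 | cm old axes [-15.98  19.22  -6.28] | cm new axes [-16.09  19.14  -6.24] dist 0.2578 t 7.1
[0.02 0.6  0.33 1.56 0.01 1.4  2.05]
```

```bash
python3 -m crank '{"fingers":[0.5,0.5,0.5,0.5,0.5,0.5,0.5,0.5],"translation":[[-3.2,3.8,-1.2],[-3.2,3.8,-1.2],[-3.2,3.8,-1.2],[-3.2,3.8,-1.2],[-2.2,2.7,-0.8],[-1,1,-0.5],[0,0,0],[0,0,0]],"dr":[[0,0,0],[0,0,0],[0,0,0],[0,0,0],[0,0,0],[0,0,0],[0,0,0],[0,0,0]]}'
cat > held.py <<'E'
from plug import *
from go import *
import sys
# measure held stopper per camera: shift (along slope x, along slot y) of the image fit against what the robot pose says
def look(tag,view=None):
    s=read_state(); R=Ro.from_quat(s["orientation"]).as_matrix(); P=np.c_[-R[:,0],-R[:,1],-R[:,2]] ; P=np.stack([np.cross(-R[:,1]*0+R[:,1],-R[:,2]),R[:,1],-R[:,2]],1)
    f0=s["position"]+R[:,2]*.0255; v=[]
    for c in("top","side"):
        im=grab_frame(c); cv2.imwrite(f"pics/{c}_{tag}.png",im); uv=proj(c,f0-R[:,2]*.02)[0].astype(int); print(c,"expected px",proj(c,f0)[0].round(1),uv)
        v.append(cv2.resize(im[max(uv[1]-40,0):uv[1]+40,uv[0]-40:uv[0]+40],(400,400),interpolation=cv2.INTER_CUBIC))
    cv2.imwrite(f"pics/z_{tag}.png",np.hstack(v))
    plan(tcp(foot(1,.1)),gt())
if __name__=="__main__": look(sys.argv[1])
E
python3 held.py a
```

```text
clock: 8.1
position: [0.6793, -0.0155, 0.156]
orientation: [-0.072, 0.973, -0.016, -0.218]
force: [0.3, -1.0, -0.7]
width: 0.0116
gripper_force: 30.0
top expected px [326.8 137.7] [326 132]
side expected px [360.5 170.7] [363 164]
dr [ 0.0019 -0.0038 -0.0023] deg 0.3 | cm old axes [-0.12  0.37  0.04] | cm new axes [-0.12  0.37  0.04] dist 0.0039 t 8.2
```

View pics/z_a.png

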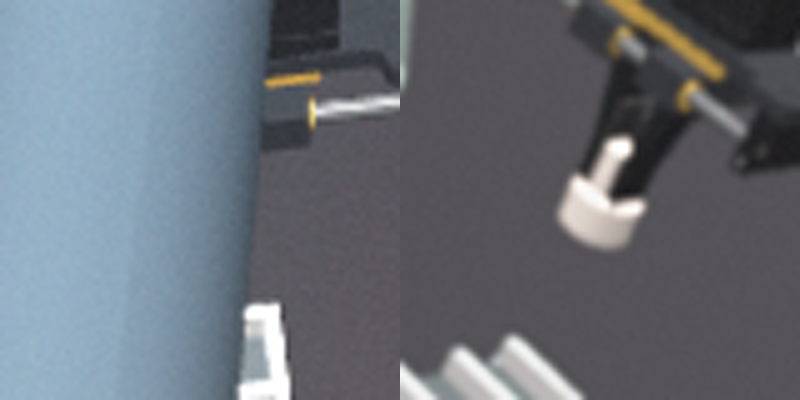

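The top view is blocked by the arm. The side view shows the stopper held square, body around pixel (363,164). I'll measure it in the side frame relative to the gauge as seen by the same camera.

```bash
cat > servo.py <<'E'
from plug import *
from go import *
import sys
GS=np.array([.5702,-.0262,.044]); YS=3.2932; TS=.0074
def shift(im,s,verbose=True):
    R=Ro.from_quat(s["orientation"]).as_matrix(); P=np.stack([np.cross(R[:,1],-R[:,2]),R[:,1],-R[:,2]],1)
    f0=s["position"]+R[:,2]*.0265; g=gR(YS)
    uv=proj("side",f0+g[:,2]*.012)[0].astype(int); win=(uv[0]-14,uv[1]-12,28,26)
    f=lambda v:res("side",f0+g[:,:2]@(v*.004),P,.0195,im,win)
    from itertools import product
    v0=min(product((-1,0,1),(-1,0,1)),key=lambda v:f(np.array(v)))
    q=minimize(f,v0,method="Nelder-Mead",options=dict(initial_simplex=np.array(v0)+[[0,0],[.5,0],[0,.5]]))
    sh=q.x*.004; rel=g.T@(f0+g[:,:2]@sh-GS)
    print("res",round(q.fun,4),"shift mm (gx,gy)",(sh*1e3).round(2),"foot in gauge frame mm",(rel*1e3).round(2),"above mouths",round((rel[2]-TS-.016)*1e3,2))
    print("  to slots mm gx:",((np.array(SL)-rel[0])*1e3).round(2),"gy",(-rel[1]*1e3).round(2), "(tool x = %s gx, y = -gy, z = -gz)"%("-" if R[:,0]@g[:,0]<0 else "+"))
    print("  tilt dr", (Ro.from_matrix(R).inv()*Ro.from_matrix(gt())).as_rotvec().round(4),"t",s["clock"])
if __name__=="__main__":
    if len(sys.argv)>1: im=cv2.imread(sys.argv[1]); s=read_state()
    else: im=grab_frame("side"); s=read_state()
    shift(im,s)
E
python3 servo.py pics/side_a.png
```

```text
res 0.1304 shift mm (gx,gy) [-6.4 -3.9] foot in gauge frame mm [-58.23   1.59 121.74] above mouths 98.34
  to slots mm gx: [  3.73  51.23 105.73] gy -1.59 (tool x = + gx, y = -gy, z = -gz)
  tilt dr [ 0.0019 -0.0038 -0.0023] t 8.2
```

```bash
python3 -m crank '{"fingers":[0.5,0.5,0.5,0.5,0.5,0.5],"translation":[[0.27,0.16,2.5],[0,0,3.6],[0,0,2],[0,0,0.5],[0,0,0],[0,0,0]],"dr":[[0.002,-0.004,-0.002],[0,0,0],[0,0,0],[0,0,0],[0,0,0],[0,0,0]]}'
python3 - <<'E'
from servo import *
im=grab_frame("side"); cv2.imwrite("pics/side_b.png",im); s=read_state(); shift(im,s); plan(tcp(foot(1,.01)),gt())
# free fit: gx,gy,tilt about gy and gx
R=Ro.from_quat(s["orientation"]).as_matrix(); P=np.stack([np.cross(R[:,1],-R[:,2]),R[:,1],-R[:,2]],1)
m0=s["position"]+R[:,2]*.0; uv=proj("side",m0+R[:,2]*.008)[0].astype(int); win=(uv[0]-15,uv[1]-15,30,30)
def f(v):
    Q=P@Ro.from_rotvec([v[2]*.05,v[3]*.05,0]).as_matrix(); m=m0+P@np.array([v[0]*.004,v[1]*.004,v[4]*.002])
    return res("side",m-Q[:,2]*.0265,Q,.0195,im,win)+.001*(v[2]**2+v[3]**2+v[4]**2)
q=minimize(f,[-1,-.7,0,0,0],method="Powell"); print(q.fun,"gx,gy mm",q.x[:2]*4,"tilt about x,y deg",np.degrees(q.x[2:4]*.05),"z",q.x[4]*2)
u,v=proj("side",tcp(foot(1,.01)))[0].astype(int)
z=cv2.resize(im[v-30:v+50,u-60:u+40],(800,640)[::1],interpolation=cv2.INTER_CUBIC)[:600]; cv2.imwrite("pics/z_b.png",z)
E
```

```text
clock: 8.95
position: [0.6425, -0.0173, 0.0804]
orientation: [-0.075, 0.974, -0.016, -0.214]
force: [-0.1, -0.7, 0.7]
width: 0.0121
gripper_force: 30.0
res 0.6204 shift mm (gx,gy) [-5.51 -2.45] foot in gauge frame mm [-56.18  -0.47  37.12] above mouths 13.72
  to slots mm gx: [  1.68  49.18 103.68] gy 0.47 (tool x = + gx, y = -gy, z = -gz)
  tilt dr [-0.0006  0.0027  0.0026] t 9.0
dr [-0.0006  0.0027  0.0026] deg 0.2 | cm old axes [-0.25  0.02  0.58] | cm new axes [-0.25  0.02  0.58] dist 0.0063 t 9.0
0.604184858478108 gx,gy mm [-0.96220345 -1.20616407] tilt about x,y deg [-3.95702695  7.72640977] z 3.308450885108583
```

View pics/z_b.png

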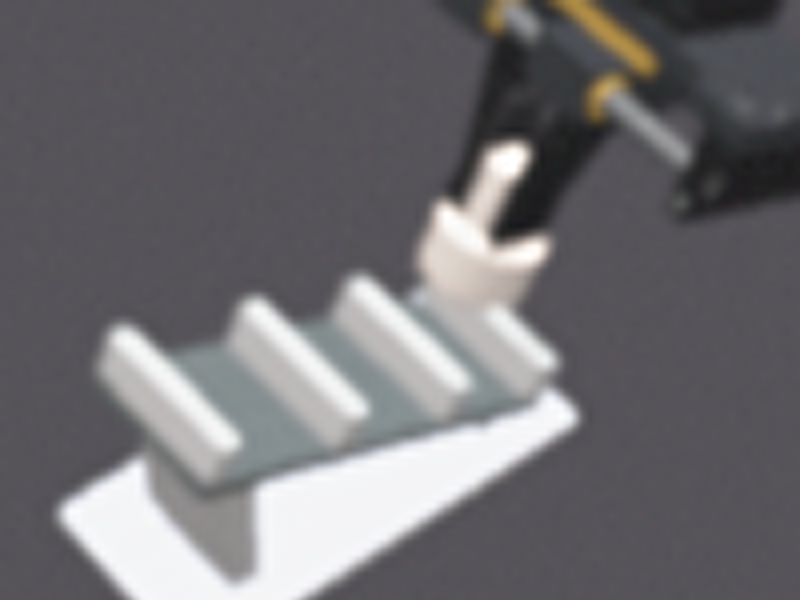

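The stopper sits above slot 1 looking square, body about at pixel (361,207) in the full side picture. The gauge behind it spoils that fit, so I'll redo it with the first picture as background.

```bash
cat > servo2.py <<'E'
from servo import *
BG=cv2.imread("pics/side0.png").astype(float)
def meas(im,s,r=.0195):
    R=Ro.from_quat(s["orientation"]).as_matrix(); P=np.stack([np.cross(R[:,1],-R[:,2]),R[:,1],-R[:,2]],1); g=gR(YS)
    f0=s["position"]+R[:,2]*.0257; uv=proj("side",f0+g[:,2]*.006)[0].astype(int); win=(uv[0]-13,uv[1]-9,28,19); u0,v0,w,h=win
    y=im[v0:v0+h,u0:u0+w].reshape(-1,3).astype(float); b=BG[v0:v0+h,u0:u0+w].reshape(-1,3)
    def f(v,full=False):
        M=masks("side",f0+g@np.array([v[0]*.004,v[1]*.004,0]),P,r,win); B=M[:,:1]*b; D=y-B; K=M[:,1:]
        # fingers: dark things other than background above the body are down-weighted
        wt=np.where((M[:,0]>.5)&(y.mean(1)<b.mean(1)-15)|(y.mean(1)<60),.1,1.)[:,None]
        a=np.linalg.lstsq((K*wt).T@K+1e-2*np.eye(5),(K*wt).T@D,rcond=None)[0]; return np.mean(np.minimum(wt*(K@a-D)**2,60**2))
    from itertools import product
    best=min((minimize(f,v0,method="Nelder-Mead",options=dict(initial_simplex=np.array(v0)+[[0,0],[.5,0],[0,.5]])) for v0 in product((-2,-1,0,1),(-1,0,1))),key=lambda q:q.fun)
    sh=best.x*4; rel=g.T@(f0-GS)*1e3+[*sh,0]
    print("res",round(best.fun,1),"shift",sh.round(2),"foot gauge mm",rel.round(2),"above mouth",round(rel[2]-TS*1e3-16,2),"| tool x to slots",(np.array(SL)*1e3-rel[0]).round(2),"tool y",rel[1].round(2))
if __name__=="__main__":
    s=read_state()
    for r in (.019,.0195,.020): meas(cv2.imread("pics/side_b.png"),s,r)
E
python3 servo2.py
```

```text
res 244.7 shift [-1.85 -1.36] foot gauge mm [-52.52   0.62  37.92] above mouth 14.52 | tool x to slots [ -1.98  45.52 100.02] tool y 0.62
res 239.3 shift [-0.97 -1.3 ] foot gauge mm [-51.65   0.68  37.92] above mouth 14.52 | tool x to slots [-2.85 44.65 99.15] tool y 0.68
res 240.5 shift [-1.6  -1.43] foot gauge mm [-52.28   0.54  37.92] above mouth 14.52 | tool x to slots [-2.22 45.28 99.78] tool y 0.54
```

```bash
python3 -m crank '{"fingers":[0.5,0.5,0.5,0.5,0.5,0.5,0.5],"translation":[[0,0,0.5],[0,0,0.4],[0,0,0.2],[0,0,0.1],[0,0,0],[0,0,0.1],[0,0,0]],"dr":[[0,0,0],[0,0,0],[0,0,0],[0,0,0],[0,0,0],[0,0,0],[0,0,0]]}'
cat > fz.py <<'E'
from go import *
s=read_state(); g=gR(YAW); print("force gauge axes",(g.T@s["force"]).round(1),"foot gauge frame(avg) mm",((g.T@(s["position"]-g[:,2]*.0255-G0))*1e3).round(2),"above mouth",round((g.T@(s["position"]-g[:,2]*.0255-G0))[2]*1e3-TH*1e3-16,2),"torque",(g.T@s["ft_torque"]).round(2),"t",s["clock"])
E
python3 fz.py
```

```text
clock: 9.88
position: [0.636, -0.0179, 0.0675]
orientation: [-0.075, 0.973, -0.016, -0.216]
force: [0.3, 0.4, 0.3]
width: 0.0119
gripper_force: 30.0
force gauge axes [-0.2 -0.4  0.4] foot gauge frame(avg) mm [-51.57  -0.07  24.43] above mouth 1.43 torque [-0.08  0.51  0.01] t 9.875
```

```bash
for i in 1; do python3 -m crank '{"fingers":[0.5,0.5],"translation":[[0,0,0.1],[0,0,0]],"dr":[[0,0,0],[0,0,0]]}' >/dev/null; python3 fz.py; python3 -m crank '{"fingers":[0.5,0.5],"translation":[[0,0,0.1],[0,0,0]],"dr":[[0,0,0],[0,0,0]]}' >/dev/null; python3 fz.py; done
```

```text
force gauge axes [-0.2 -0.6 -0.4] foot gauge frame(avg) mm [-51.53  -0.06  23.37] above mouth 0.37 torque [-0.01  0.5   0.02] t 10.125
force gauge axes [-0.5 -0.1  0.1] foot gauge frame(avg) mm [-51.55  -0.06  22.38] above mouth -0.62 torque [0.   0.49 0.08] t 10.375
```

```bash
python3 -m crank '{"fingers":[0.5,0.5],"translation":[[0,0,0.1],[0,0,0]],"dr":[[0,0,0],[0,0,0]]}' >/dev/null; python3 fz.py
```

```text
force gauge axes [ 0.3  0.1 -0.8] foot gauge frame(avg) mm [-51.55  -0.07  21.33] above mouth -1.67 torque [-0.04  0.56  0.  ] t 10.625
```

```bash
python3 -m crank '{"fingers":[0.5,0.5],"translation":[[0,0,0.05],[0,0,0]],"dr":[[0,0,0],[0,0,0]]}' >/dev/null; python3 fz.py
```

```text
force gauge axes [ 0.5  0.6 -0.9] foot gauge frame(avg) mm [-5.156e+01 -4.000e-02  2.090e+01] above mouth -2.1 torque [-0.07  0.58  0.05] t 10.875
```

```bash
python3 -m crank '{"fingers":[0.5,0.5],"translation":[[0,0,0.05],[0,0,0]],"dr":[[0,0,0],[0,0,0]]}' >/dev/null; python3 fz.py
```

```text
force gauge axes [ 0.1 -0.2  0.4] foot gauge frame(avg) mm [-51.62  -0.09  20.45] above mouth -2.55 torque [-0.02  0.56  0.04] t 11.125
```

```bash
python3 -m crank '{"fingers":[0.5,0.5],"translation":[[0,0,0.05],[0,0,0]],"dr":[[0,0,0],[0,0,0]]}' >/dev/null; python3 fz.py
```

```text
force gauge axes [0.2 0.7 0.2] foot gauge frame(avg) mm [-5.174e+01 -3.000e-02  2.017e+01] above mouth -2.83 torque [-0.06  0.58 -0.  ] t 11.375
```

```bash
python3 -m crank '{"fingers":[0.5,0.5],"translation":[[0,0,0.05],[0,0,0]],"dr":[[0,0,0],[0,0,0]]}' >/dev/null; python3 fz.py; python3 -c "
from servo2 import *
im=grab_frame('side'); cv2.imwrite('pics/side_c.png',im); meas(im,read_state())
z=cv2.resize(im[160:240,300:400],(750,600),interpolation=cv2.INTER_CUBIC); cv2.imwrite('pics/z_c.png',z)"
```

```text
force gauge axes [-1.2  0.4  2.7] foot gauge frame(avg) mm [-5.180e+01 -4.000e-02  1.992e+01] above mouth -3.08 torque [-0.04  0.59 -0.02] t 11.625
res 255.5 shift [-2.62 -1.49] foot gauge mm [-53.08   0.23  19.08] above mouth -4.32 | tool x to slots [ -1.42  46.08 100.58] tool y 0.23
```

View pics/z_c.png

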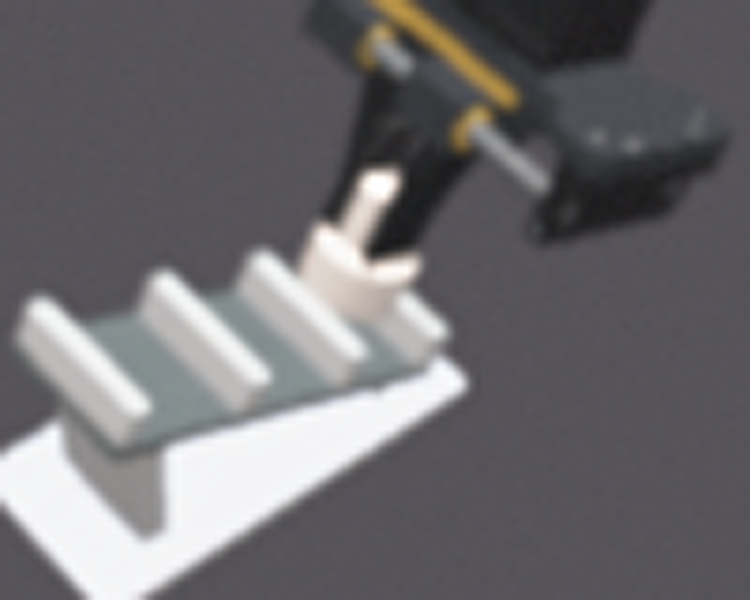

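The force has begun to rise (2.7 N) and the descent to lag: the stopper is on the walls of slot 1. I'll press slightly more to be sure.

```bash
python3 -m crank '{"fingers":[0.5,0.5],"translation":[[0,0,0.05],[0,0,0]],"dr":[[0,0,0],[0,0,0]]}' >/dev/null; python3 fz.py
```

```text
force gauge axes [-0.   0.3  4.6] foot gauge frame(avg) mm [-51.86  -0.    19.72] above mouth -3.28 torque [-0.1   0.49  0.05] t 11.925
```

```bash
python3 -m crank '{"fingers":[0.5,0.5],"translation":[[0,0,0.05],[0,0,0]],"dr":[[0,0,0],[0,0,0]]}' >/dev/null; python3 fz.py
```

```text
force gauge axes [-0.1 -0.   6.2] foot gauge frame(avg) mm [-5.193e+01 -2.000e-02  1.959e+01] above mouth -3.41 torque [-0.07  0.45 -0.04] t 12.175
```

```bash
python3 -m crank '{"fingers":[0.5,0.5,0.5,0.5,0.5],"translation":[[0,0,-0.3],[-0.15,0,0],[0,0,0.2],[0,0,0.1],[0,0,0]],"dr":[[0,0,0],[0,0,0],[0,0,0],[0,0,0],[0,0,0]]}' >/dev/null; python3 fz.py
```

```text
force gauge axes [1.8 0.  7.4] foot gauge frame(avg) mm [-5.328e+01 -3.000e-02  2.040e+01] above mouth -2.6 torque [-0.17  0.08  0.05] t 12.8
```

```bash
python3 -m crank '{"fingers":[0.5,0.5],"translation":[[0,0,0.05],[0,0,0]],"dr":[[0,0,0],[0,0,0]]}' >/dev/null; python3 fz.py
```

```text
force gauge axes [ 3.  -0.4  9.6] foot gauge frame(avg) mm [-53.29  -0.    20.34] above mouth -2.66 torque [-0.18 -0.06 -0.01] t 13.05
```

Contact is confirmed (about 10 N, well under the forcing limit). Lifting clear and moving up-slope to slot 2.

```bash
python3 -m crank '{"fingers":[0.5,0.5,0.5,0.5,0.5,0.5,0.5,0.5],"translation":[[0,0,-0.5],[0,0,-0.7],[1.2,0,0],[1.6,0,0],[1.4,0,0],[0.66,0,0],[0,0,0],[0,0,0]],"dr":[[0,0,0],[0,0,0],[0,0,0],[0,0,0],[0,0,0],[0,0,0],[0,0,0],[0,0,0]]}' >/dev/null; python3 fz.py;  python3 -c "
from servo2 import *
im=grab_frame('side'); cv2.imwrite('pics/side_d.png',im); meas(im,read_state()); plan(tcp(foot(2,0)),gt())"
```

```text
force gauge axes [ 0.5  0.1 -0.7] foot gauge frame(avg) mm [-4.79 -0.06 29.9 ] above mouth 6.9 torque [-0.08  0.52  0.05] t 14.05
res 224.2 shift [-1.66 -1.65] foot gauge mm [-5.12  0.06 28.95] above mouth 5.55 | tool x to slots [-49.38  -1.88  52.62] tool y 0.06
dr [-0.0004  0.0006  0.003 ] deg 0.2 | cm old axes [-0.22 -0.01  0.68] | cm new axes [-0.22 -0.01  0.68] dist 0.0071 t 14.1
```

```bash
python3 -m crank '{"fingers":[0.5,0.5,0.5,0.5,0.5,0.5],"translation":[[-0.05,0,0.3],[0,0,0.4],[0,0,0.15],[0,0,0.1],[0,0,0.1],[0,0,0]],"dr":[[0,0,0],[0,0,0],[0,0,0],[0,0,0],[0,0,0],[0,0,0]]}' >/dev/null; python3 fz.py
```

```text
force gauge axes [-0.4 -0.2 -0.6] foot gauge frame(avg) mm [-4.96  0.08 19.41] above mouth -3.59 torque [-0.04  0.48  0.05] t 14.85
```

```bash
python3 -m crank '{"fingers":[0.5,0.5,0.5],"translation":[[0,0,0.1],[0,0,0.1],[0,0,0]],"dr":[[0,0,0],[0,0,0],[0,0,0]]}' >/dev/null; python3 fz.py
```

```text
force gauge axes [-0.1  0.2  0.3] foot gauge frame(avg) mm [-4.94  0.08 17.33] above mouth -5.67 torque [-0.06  0.51  0.02] t 15.225
```

It is entering slot 2 with no resistance. Continuing down, slowing near the floor.

```bash
python3 -m crank '{"fingers":[0.5,0.5,0.5,0.5,0.5],"translation":[[0,0,0.15],[0,0,0.15],[0,0,0.15],[0,0,0.1],[0,0,0]],"dr":[[0,0,0],[0,0,0],[0,0,0],[0,0,0],[0,0,0]]}' >/dev/null; python3 fz.py
```

```text
force gauge axes [ 0.  -0.4 -0.2] foot gauge frame(avg) mm [-4.94  0.04 11.82] above mouth -11.18 torque [-0.01  0.5   0.04] t 15.85
```

```bash
python3 -m crank '{"fingers":[0.5,0.5,0.5,0.5],"translation":[[0,0,0.15],[0,0,0.15],[0,0,0.1],[0,0,0]],"dr":[[0,0,0],[0,0,0],[0,0,0],[0,0,0]]}' >/dev/null; python3 fz.py
```

```text
force gauge axes [ 0.4 -0.3  0.1] foot gauge frame(avg) mm [-4.94  0.08  7.79] above mouth -15.21 torque [-0.04  0.5   0.02] t 16.35
```

```bash
python3 -m crank '{"fingers":[0.5,0.5,0.5],"translation":[[0,0,0.1],[0,0,0.1],[0,0,0]],"dr":[[0,0,0],[0,0,0],[0,0,0]]}' >/dev/null; python3 fz.py
```

```text
force gauge axes [-0.3  0.7 -0.1] foot gauge frame(avg) mm [-4.95  0.05  5.84] above mouth -17.16 torque [-0.01  0.52 -0.05] t 16.725
```

```bash
python3 -m crank '{"fingers":[0.5,0.5,0.5],"translation":[[0,0,0.07],[0,0,0.08],[0,0,0]],"dr":[[0,0,0],[0,0,0],[0,0,0]]}' >/dev/null; python3 fz.py
```

```text
force gauge axes [ 0.9 -0.8  3.3] foot gauge frame(avg) mm [-5.06  0.1   5.01] above mouth -17.99 torque [-0.07  0.25  0.04] t 17.1
```

```bash
python3 -m crank '{"fingers":[0.5,0.5,0.5],"translation":[[0,0,0.07],[0,0,0.08],[0,0,0]],"dr":[[0,0,0],[0,0,0],[0,0,0]]}' >/dev/null; python3 fz.py
```

```text
force gauge axes [ 3.3 -0.9  9.2] foot gauge frame(avg) mm [-5.11  0.13  4.99] above mouth -18.01 torque [-0.18 -0.24  0.02] t 17.475
```

```bash
python3 -m crank '{"fingers":[0.5,0.5],"translation":[[0,0,0.05],[0,0,0]],"dr":[[0,0,0],[0,0,0]]}' >/dev/null; python3 fz.py; python3 -c "
from h import *
im=grab_frame('side'); cv2.imwrite('pics/side_e.png',im)
cv2.imwrite('pics/z_e.png',cv2.resize(im[160:240,300:400],(750,600),interpolation=cv2.INTER_CUBIC))"
```

```text
force gauge axes [ 4.6 -0.8 11.3] foot gauge frame(avg) mm [-5.09  0.16  4.98] above mouth -18.02 torque [-0.31 -0.45 -0.02] t 17.725
```

View pics/z_e.png

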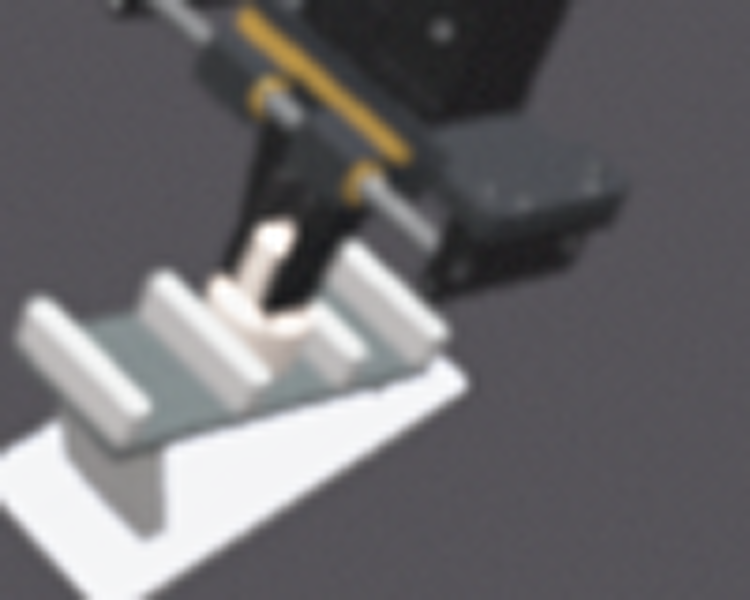

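The stopper is down between the walls of slot 2 (the full side picture, around 335,202), and it stopped hard about 15.4 mm below the slot 1 contact. Easing the pressure, opening and retreating along the axis.

```bash
python3 -m crank '{"fingers":[0.5,0.5,3,4,4,4],"translation":[[0,0,-0.18],[0,0,0],[0,0,0],[0,0,0],[0,0,0],[0,0,0]],"dr":[[0,0,0],[0,0,0],[0,0,0],[0,0,0],[0,0,0],[0,0,0]]}'; python3 fz.py
```

```text
clock: 18.52
position: [0.5859, -0.0254, 0.0687]
orientation: [-0.075, 0.974, -0.016, -0.215]
force: [1.7, -0.5, 2.8]
width: 0.0384
gripper_force: 1.9
force gauge axes [-0.2  0.8  3.3] foot gauge frame(avg) mm [-5.15 -0.18  4.11] above mouth -18.89 torque [-0.2   0.57 -0.01] t 18.525
```

```bash
python3 -m crank '{"fingers":[4,4,4,4,4,4,4,4],"translation":[[0,0,-0.5],[0,0,-1],[0,0,-2],[0,0,-4],[0,0,-5],[0,0,-3],[0,0,0],[0,0,0]],"dr":[[0,0,0],[0,0,0],[0,0,0],[0,0,0],[0,0,0],[0,0,0],[0,0,0],[0,0,0]]}'; python3 -c "
from h import *
im=grab_frame('side'); cv2.imwrite('pics/side_f.png',im); t=grab_frame('top'); cv2.imwrite('pics/top_f.png',t)
a=cv2.resize(im[160:240,300:400],(500,400),interpolation=cv2.INTER_CUBIC)
b=cv2.resize(t[90:290,140:500],(300,167)); b2=cv2.resize(im[100:350,220:480],(300,233))
o=np.zeros((400,800,3),np.uint8); o[:,:500]=a; o[:167,500:]=b; o[167:,500:]=b2; cv2.imwrite('pics/z_f.png',o)"
```

```text
clock: 19.52
position: [0.6496, -0.0157, 0.2083]
orientation: [-0.075, 0.973, -0.016, -0.217]
force: [-0.8, -0.5, -0.5]
width: 0.0401
gripper_force: 0.0
```

View pics/z_f.png

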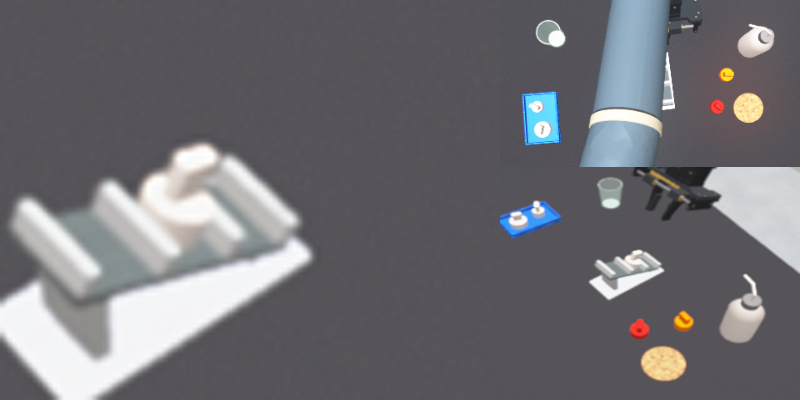

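The stopper stands in slot 2 (full side picture, around 336,201); tray, bottle, beaker and the coloured ones are unmoved. I'll check numerically that it sits square on the floor.

```bash
python3 - <<'E'
from plug import *
from servo import GS,YS,TS,SL,Ro
BG=cv2.imread("pics/side0.png").astype(float); im=cv2.imread("pics/side_f.png").astype(float); g=gR(YS)
win=(322,182,30,32); u0,v0,w,h=win; y=im[v0:v0+h,u0:u0+w].reshape(-1,3); b=BG[v0:v0+h,u0:u0+w].reshape(-1,3)
def f(v,z):
    P=g@Ro.from_rotvec([0,0,v[2]*.2]).as_matrix(); P=g@Ro.from_rotvec([v[4]*.1,v[3]*.1,0]).as_matrix()@Ro.from_rotvec([0,0,v[2]*.2]).as_matrix()
    c=GS+g@[SL[1]+v[0]*.004,v[1]*.004,TS+z+.012]; M=masks("side",c-P[:,2]*.012,P,.0195,win); D=y-M[:,:1]*b; K=M[:,1:]
    a=np.linalg.lstsq(K.T@K+1e-2*np.eye(5),K.T@D,rcond=None)[0]; return np.mean(np.minimum((K@a-D)**2,60**2))+2*(v[3]**2+v[4]**2)
for z in(0,.003,.006):
    q=min((minimize(f,[0,0,k,0,0],args=(z,),method="Powell") for k in(-2,0,2)),key=lambda q:q.fun)
    print(z,round(q.fun,1),"gx,gy mm",(q.x[:2]*4).round(1),"yaw deg",np.degrees(q.x[2]*.2).round(1),"tilt y,x deg",np.degrees(q.x[3:]*.1).round(1))
E
```

```text
0 125.4 gx,gy mm [-0.4 -1.4] yaw deg 7.6 tilt y,x deg [-1.1 -0.9]
0.003 126.1 gx,gy mm [2.7 1.1] yaw deg 6.5 tilt y,x deg [ 1.1 -2.1]
0.006 128.7 gx,gy mm [7.5 3.9] yaw deg 5.3 tilt y,x deg [ 0.6 -2.7]
```

The best fit is on the floor of slot 2, centred within 0.4 mm and square to about 1°. Handing in.

```bash
python3 -c "
from bench import *
print(sign_off())"
```

```text
the job is handed in; nothing more can be done
None
```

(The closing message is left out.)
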